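Show the label of the amber filter plate over the light box

ROBOT

A 6-joint arm with a two-finger parallel gripper is mounted at the origin on the work surface. World frame = base frame: x ahead of the robot, y to its left, z up, the work surface at z = 0. Lengths are in m, angles in degrees, forces in N, time in s.
With the tool pointing down it reaches from about 0.25 to 0.725 m from the base axis. Payload 9.7 kg.
Tool frame: the origin (TCP) lies between the finger pads; the fingertips stand 11 mm ahead of it and the grasp point (between the pads) lies 8 mm behind it; z points along the fingers, y is the line along which they close (so a half turn about z gives the same grasp; the last joint's range is limited). The gripper opens to 85 mm and grips with 20 to 120 N. Pads are 22 mm wide; open, the fingers measure 114 mm over their backs; the gripper's body (76 mm by 85 mm) begins 54 mm behind the grasp point. The pads swing forward as they close: fully open they stand 13 mm farther back than shut.
Start: joints at [-70.932, 4.979, 10.078, 95.1, 0, 90], TCP at [0.18, -0.52, 0.242] pointing down, gripper open.
Joint ranges: [-179.16, 179.16], [-48.56, 103.87], [-65.8, 70.77], [-126.05, 130.52], [-82.76, 87.17], [-180, 180]. Speed limits (degrees/s): [127.2, 127.2, 147.25, 180, 180, 180].

INTERFACE

Orientations are given as [roll, pitch, yaw] about the fixed x, y, z axes, in that order (R = Rz(yaw) Ry(pitch) Rx(roll)).
In Python, from workcell import monitor, cams, ticket gives the robot as it stands.
- The arm moves only by the tool carry_out, never from a script. Its argument "plan" is a list of rows, each an object with "travel": the shift along the world's x, y, z as a fraction of full scale, a list of three; "angular": the turn, a rotation vector about the world's x, y, z as a fraction of full scale, a list of three; "grip": the gripper's target within -1 to 1 (fully open at 1, half-way at 0, shut at -1). In form: [{"travel": [x, y, z], "angular": [ax, ay, az], "grip": grip}, ...]. A call has 1 to 8 rows; each row is the pose to reach, as a shift and turn from the pose commanded when the call began; what a row does not reach only later rows make up. Full scale, the value 1, is 300 mm for a shift and 0.5 rad for a turn. A row lasts 1/12 s, in which the tool goes at most 41.7 mm and 7.16 degrees, less where a joint would pass 70% of its speed; a pose out of reach is approached as far as the arm can. A call with a number of a shift or a turn outside -1 to 1 is refused whole. A call with a gripper value outside its range is refused whole. The fingers move at their own pace and stop on an object; "grip_force" is the grip in N (left out, the last holds). Time passes only in rows, so rows that repeat a pose let the fingers close. It gives the time, the measured TCP pose, the force, the opening and the grip force at its end, in the units of the state.
- monitor.get_obs(): the state, without advancing time (a new reading comes with each control period).
- cams.camera(name): name is "scene" or "top" or "wrist"; returns a dict with "frame" (480x640x3 uint8, red, green, blue), "mtx" (3x3 intrinsics, pixels), "view" (4x4, takes a point from world to camera coordinates); the wrist camera has in their place "T_tool_cam" (4x4, takes a point from camera to tool coordinates, whose origin is the TCP and whose axes are the flange's). Camera axes: x right, y up, looking along -z (the intrinsics and any distortion apply to the point x, -y, -z); pixel columns grow to the right and rows downward; lengths in m; the calibration is good to about 2 mm. A picture is of the moment at which its call begins: read the wrist's pose just before it. There is no depth.
- ticket.job_done(): hands the job in; it is judged then, once.
The state is a dict: "time": time; "q": joint angles; "qd": joint speeds; "joint_efforts": joint torques, N m; "ee_pos": TCP position; "tcp_rot": TCP orientation; "wrist_force": force on the tool from outside, world axes, zero at the start; "torque": the same for the moment, N m; "opening": finger opening in m; "grasp_force": force on a finger pad.
Only numpy, scipy, OpenCV 4.12 (cv2) and the standard library are available. Lean on these libraries where they do the work, as an engineer would, in place of code of your own. Each camera call takes 0.05 s, during which the arm holds its last target. There are 200 camera calls.

TASK

Take the amber glass filter plate out of its stand and show its label over the light box: the label lies on one face of the white frosted end, the end with the small red corner notch. Finish while holding the plate in the gripper, still and clear of everything else, label face up (no more than 35 degrees off level), with the label centred over the round lit window and 10 to 25 cm above it. Leave the green plate in its stand and do not disturb the other things on the bench.

Things in the scene. Friction and masses are not known exactly. Their poses are not given: they have to be found in the camera images.
- plate_amber: Amber glass filter plate 60 x 40 x 6 mm, about 36 g, upright on a long side in its stand. Origin: its centre, 60 mm above the bench at the start. x: normal of the labelled face, out of the label; y: along the 60 mm length to the frosted end (22 mm, white on both faces); z: along the 40 mm height to the notched side (up at the start). Grip it by its short ends, 60 mm apart.
- label (a point): Centre of the paper label (12 x 30 mm, white with a blue band) on the amber plate's +x face: 16.5 mm from the plate's centre towards the frosted end, 3 mm out along x. Its axes are those of the plate.
- notch (a point): Middle of the 8 x 8 mm red-marked notch in the +y, +z corner of the amber plate: 26 mm along +y and 16 mm along +z from its centre. Standing with the notch uppermost and the label towards you, the notch is at the upper right.
- stand_amber: Fixed stand: round foot 68 mm across, 10 mm high; on it an aluminium block 30 (x) by 34 (y) mm, top 52 mm above the bench. A slot along y, 7.5 mm wide and 12 mm deep, holds the plate, whose bottom edge is 40 mm above the bench and whose ends overhang the block by 13 mm, free all the way down. It lifts straight out. Origin: underside centre; axes as the plate's at the start.
- plate_green: Green glass filter plate, otherwise like the amber one, in a stand of its own. Leave it in its stand. Origin at its centre, same axes.
- stand_green: Fixed stand of the green plate, like stand_amber.
- light_box: Fixed grey light box, 130 x 130 mm and 28 mm high. Origin: underside centre, z up.
- window (a point): Centre of the round lit window (50 mm across) in the top of the light box, 30 mm above the bench.
- bench_block: Bystander: loose square steel block, 90 x 90 x 25 mm. Origin underside centre.
- charcoal: Bystander: loose black charcoal block, 100 x 55 x 32 mm. Origin underside centre.
- file: Bystander: loose hand tool with a red handle, 190 mm long, lying on the bench along its own x, its handle at the -x end.
- hammer: Bystander: loose hammer, 240 mm long, lying on the bench along its own x, its handle at the -x end.
- bangle: Bystander: loose brass ring lying flat, 64 mm across, 10 mm high. Origin underside centre.
- jar: Bystander: loose small glass jar with a steel lid, 44 mm across, 45 mm high. Origin underside centre.
Mind the look-alikes: they are no part of the job. Leave any pink or purple look-alike of the plate_amber alone.

How it is judged:
By the outcome, as a careful person would: the job done as asked, in the order asked, and still so for the second after the job is handed in, while the arm keeps its last pose, push and grip.
It also fails if it takes over 38 s, if anything falls off the work surface, if the arm or the gripper's body presses on something with over 40 N, if the wrist force passes 120 N, or if a joint passes its speed limit or range.

## Working session

There is one attempt and no reset: what is moved stays moved. The work goes in short steps, Python scripts to look and compute and a tool call to move; the robot and the scene stay as the last step left them, time stands still between calls to the robot, and variables do not carry over. Pictures are saved under pics/ and viewed, at most 10 in all, crops included, and the job is handed in when it is done.

Besides the shell and the picture viewer there is one more tool, called after ">>>" by a JSON object that holds its "method" and its "body", one argument or row to a line. carry_out: Moves the arm, as the interface text tells. Its arguments: {"type":"object","properties":{"plan":{"type":"array","items":{"type":"object","properties":{"travel":{"type":"array","items":{"type":"number"}},"angular":{"type":"array","items":{"type":"number"}},"grip":{"type":"number"}}}},"grip_force":{"type":"number"}},"required":["plan"]}

```bash
mkdir -p pics; ls; python3 - <<'E'
from workcell import monitor,cams
import cv2,numpy as np
o=monitor.get_obs();print(o['time'],o['ee_pos'],o['tcp_rot'],o['opening'])
for n in('scene','top'):
    c=cams.camera(n);cv2.imwrite(f'pics/{n}0.png',c['frame'][...,::-1]);np.savez(f'{n}0.npz',**c);print(c.keys(),c['mtx'],c['view'])
E
```

```text
pics
0.0 [ 0.17960592 -0.51961354  0.24155494] [-1.79920910e+02 -6.61722284e-04  1.90700206e+01] 0.08561604212098742
dict_keys(['frame', 'mtx', 'view']) [[436.39071679   0.         323.16384904]
 [  0.         436.39071679 240.9409681 ]
 [  0.           0.           1.        ]] [[ 6.58764980e-01  7.52348787e-01 -6.05332116e-05 -3.98713340e-01]
 [-4.49181180e-01  3.93372588e-01  8.02180949e-01  2.23460293e-01]
 [ 6.03543676e-01 -5.28421526e-01  5.97081001e-01 -1.39458138e+00]
 [ 0.00000000e+00  0.00000000e+00  0.00000000e+00  1.00000000e+00]]
dict_keys(['frame', 'mtx', 'view']) [[547.77298112   0.         314.41014568]
 [  0.         547.77298112 244.32088192]
 [  0.           0.           1.        ]] [[ 0.02979675 -0.9995459  -0.00448934 -0.02183797]
 [ 0.99787132  0.02948558  0.05816719 -0.59106826]
 [-0.05800841 -0.00621297  0.99829676 -1.36049616]
 [ 0.          0.          0.          1.        ]]
```

View pics/scene0.png

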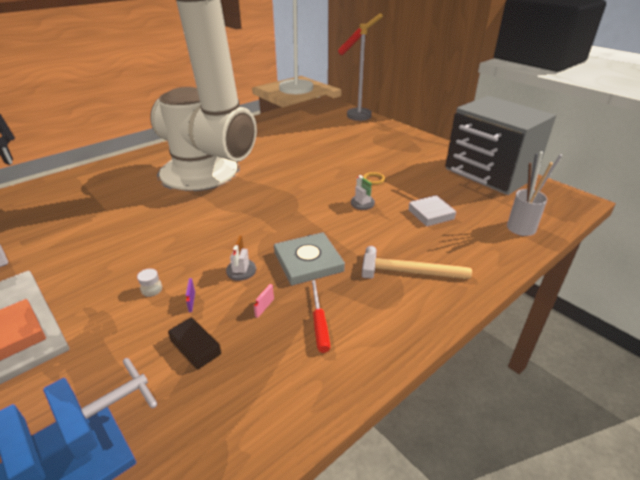

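View pics/top0.png

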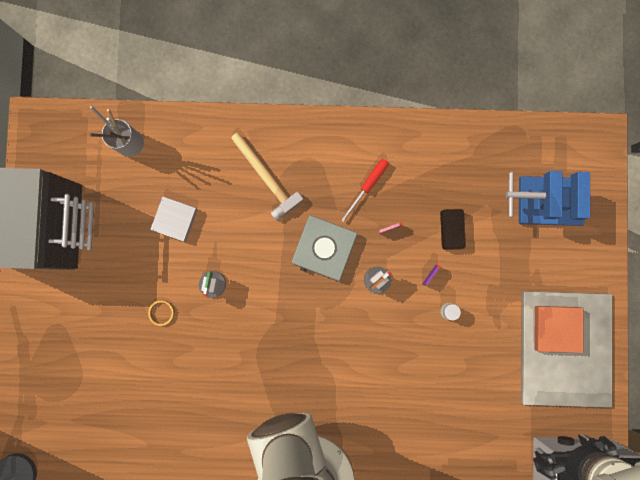

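The scene view shows the amber stand at about (240,262), with the window at (308,253). In the top view the stand is at (378,280) and the window at (324,248). Next I'll locate both points and enlarge that area.

```bash
cat > h.py <<'E'
import numpy as np,cv2
def ray(c,u,v,z):
    V=np.array(c['view']);d=np.linalg.inv(c['mtx'])@[u,v,1];d=np.array([d[0],-d[1],-d[2]])
    R=V[:3,:3];o=-R.T@V[:3,3];d=R.T@d
    return o+d*(z-o[2])/d[2]
def proj(c,P):
    p=c['view'][:3,:3]@np.asarray(P)+c['view'][:3,3];q=c['mtx']@[p[0],-p[1],-p[2]];return q[:2]/q[2]
E
python3 - <<'E'
from h import *
t=np.load('top0.npz');s=np.load('scene0.npz')
print('win',ray(t,324,248,.03),ray(s,308,253,.03));print('stand',ray(t,378,280,.01),ray(t,378,279,.08))
a=cv2.resize(t['frame'][255:305,353:403],(600,600),interpolation=cv2.INTER_CUBIC)[:, :400*2]
a=cv2.resize(a,(400,400));b=cv2.resize(s['frame'][232:282,215:265],(400,400),interpolation=cv2.INTER_CUBIC)
cv2.imwrite('pics/c1.png',np.hstack([a,b])[...,::-1])
E
```

```text
win [ 0.58224126 -0.02851877  0.03      ] [ 0.58658386 -0.03015501  0.03      ]
stand [ 0.50667486 -0.16693133  0.01      ] [ 0.50930568 -0.15907469  0.08      ]
```

View pics/c1.png

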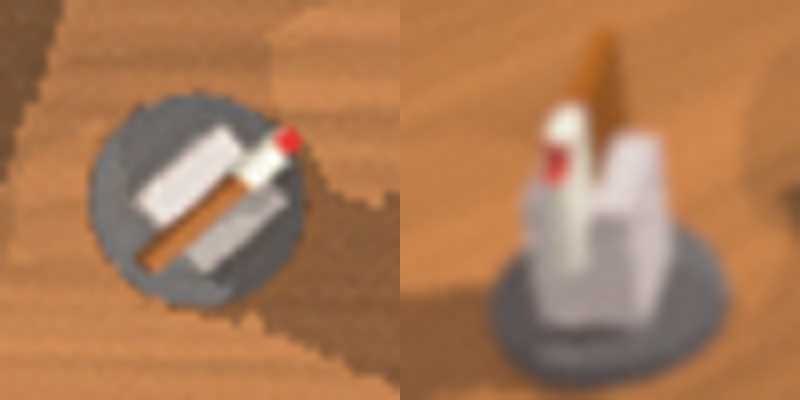

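The left crop (top view) shows the plate running from (148,258) to its red-notched frosted end at (290,138). In full-image pixels that is (371.5,287) to (389,272). The right crop confirms the notch and the white end towards the scene camera. So the label faces down-right in the top view.

```bash
python3 - <<'E'
from h import *
t=np.load('top0.npz')
a=ray(t,353+148/8,255+258/8,.079);b=ray(t,353+290/8,255+138/8,.076)
print(a,b,(a+b)/2,np.linalg.norm(a-b),np.degrees(np.arctan2(*(b-a)[1::-1])))
E
```

```text
[ 0.48916841 -0.14412029  0.079     ] [ 0.526259   -0.18610856  0.076     ] [ 0.5077137  -0.16511443  0.0775    ] 0.056104604783924594 -48.54403679775394
```

>>> {"method": "carry_out", "body": {
  "plan": [
    {"travel":[0.1,0.1,0],"angular":[0,0,0.15],"grip":1},
    {"travel":[0.19,0.19,0],"angular":[0,0,0.3],"grip":1},
    {"travel":[0.28,0.28,0],"angular":[0,0,0.45],"grip":1},
    {"travel":[0.37,0.37,0],"angular":[0,0,0.6],"grip":1},
    {"travel":[0.46,0.46,0],"angular":[0,0,0.73],"grip":1},
    {"travel":[0.55,0.55,0],"angular":[0,0,0.73],"grip":1},
    {"travel":[0.6,0.6,0],"angular":[0,0,0.73],"grip":1},
    {"travel":[0.6,0.6,0],"angular":[0,0,0.73],"grip":1}
  ],
  "grip_force": 30
}}

```text
time: 0.77
ee_pos: [0.3619, -0.3371, 0.242]
tcp_rot: [-180.0, -0.0, 40.2]
wrist_force: [0.2, -0.5, 0.6]
opening: 0.0854
grasp_force: 0.0
```

```bash
python3 -c "
from workcell import monitor
o=monitor.get_obs();print(o['time'],o['ee_pos'],o['tcp_rot'],o['q'])"
```

```text
0.7667 [ 0.3619359  -0.33707956  0.24203145] [-1.79969220e+02 -4.44086237e-02  4.02076896e+01] [-4.29899224e+01 -2.59024055e+00  2.35193173e+00  9.49674759e+01
  4.77417890e-02  9.68023655e+01]
```

>>> {"method": "carry_out", "body": {
  "plan": [
    {"travel":[0.09,0.1,0],"angular":[0,0,0.04],"grip":1},
    {"travel":[0.18,0.2,0],"angular":[0,0,0.04],"grip":1},
    {"travel":[0.27,0.3,0],"angular":[0,0,0.04],"grip":1},
    {"travel":[0.36,0.4,0],"angular":[0,0,0.04],"grip":1},
    {"travel":[0.45,0.5,0],"angular":[0,0,0.04],"grip":1},
    {"travel":[0.49,0.57,0],"angular":[0,0,0.04],"grip":1},
    {"travel":[0.49,0.57,0],"angular":[0,0,0.04],"grip":1},
    {"travel":[0.49,0.57,0],"angular":[0,0,0.04],"grip":1}
  ]
}}

```text
time: 1.43
ee_pos: [0.5069, -0.1681, 0.2417]
tcp_rot: [-179.9, 0.0, 41.3]
wrist_force: [-0.3, -0.8, 0.2]
opening: 0.0851
grasp_force: 0.0
```

```bash
python3 - <<'E'
from workcell import monitor,cams
import cv2,numpy as np
o=monitor.get_obs();c=cams.camera('wrist');print(o['time'],o['ee_pos'],o['tcp_rot'],c['mtx'],c['T_tool_cam'])
np.savez('w1.npz',pos=o['ee_pos'],rot=o['tcp_rot'],**c);cv2.imwrite('pics/w1.png',c['frame'][...,::-1])
E
```

```text
1.4333 [ 0.50693098 -0.16814397  0.24170506] [-1.79949745e+02  4.53903958e-02  4.12575938e+01] [[410.541232     0.         314.16869058]
 [  0.         410.541232   237.30240718]
 [  0.           0.           1.        ]] [[ 1.47065560e-04  9.62501879e-01  2.71274973e-01  6.85816317e-02]
 [ 9.99999986e-01 -1.21130059e-04 -1.12349651e-04 -1.00151162e-03]
 [-7.52771970e-05  2.71274986e-01 -9.62501884e-01 -1.30458369e-01]
 [ 0.00000000e+00  0.00000000e+00  0.00000000e+00  1.00000000e+00]]
```

View pics/w1.png

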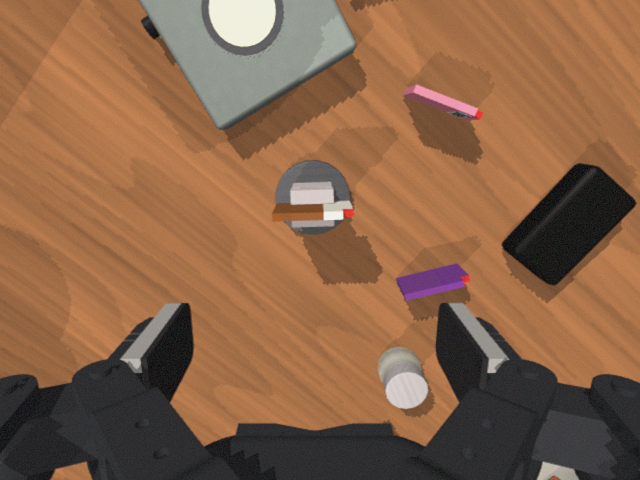

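The wrist view shows the amber plate's top edge from about (273,213) to (352,212), with the red notch on the right. The pink and purple plates and the jar are clear of the fingers.

```bash
python3 - <<'E'
import cv2,numpy as np
w=np.load('w1.npz');a=cv2.resize(w['frame'][175:245,262:362],(800,560),interpolation=cv2.INTER_CUBIC);cv2.imwrite('pics/w1c.png',a[...,::-1])
E
```

```text
(no output)
```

View pics/w1c.png

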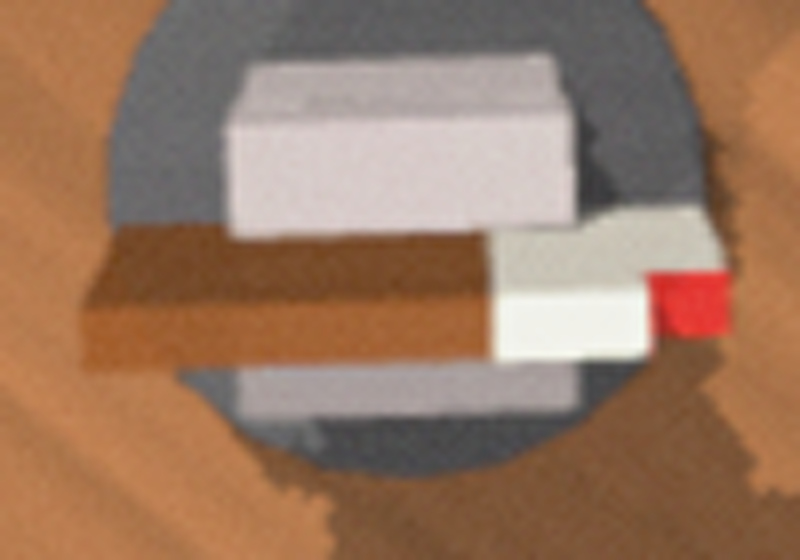

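```bash
cat >> h.py <<'E'
from scipy.spatial.transform import Rotation as Ro
def wcam(w):
    T=np.eye(4);T[:3,:3]=Ro.from_euler('xyz',w['rot'],degrees=True).as_matrix();T[:3,3]=w['pos']
    return dict(mtx=w['mtx'],view=np.linalg.inv(T@w['T_tool_cam']))
E
python3 - <<'E'
from h import *
w=np.load('w1.npz');c=wcam(w)
f=lambda x,y,z:ray(c,261.5+(x+.5)/8,174.5+(y+.5)/8,z)
a=f(81,338,.08);b=f(652,325,.08);n=f(730,304,.072)
u=(b-a)/np.linalg.norm(b-a);print(a,b,n,np.linalg.norm(b-a),'c',a+u*.03,b-u*.022,n-u*.03,np.degrees(np.arctan2(u[1],u[0])))
n[2]=.08;v=n-a;print(np.linalg.norm(v),np.degrees(np.arctan2(v[1],v[0])))
R=Ro.from_euler('xyz',w['rot'],degrees=True).as_matrix();print(R.T@(a+u*.03-w['pos']))
# window
print(ray(c,244,10,.03))
E
```

```text
[ 0.48698896 -0.14295286  0.08      ] [ 0.52221733 -0.18124731  0.08      ] [ 0.52752463 -0.18698483  0.072     ] 0.052033672622785 c [ 0.50729987 -0.16503152  0.08      ] [ 0.50732267 -0.1650563   0.08      ] [ 0.50721373 -0.16490618  0.072     ] -47.38798739353972
0.05984943406836978 -47.3674399317613
[ 0.00245791 -0.0019547   0.16170494]
[ 0.58339747 -0.02960675  0.03      ]
```

>>> {"method": "carry_out", "body": {
  "plan": [
    {"travel":[0.001,0.01,-0.1],"angular":[0,0,0.047],"grip":1},
    {"travel":[0.001,0.01,-0.2],"angular":[0,0,0.047],"grip":1},
    {"travel":[0.001,0.01,-0.3],"angular":[0,0,0.047],"grip":1},
    {"travel":[0.001,0.01,-0.36],"angular":[0,0,0.047],"grip":1},
    {"travel":[0.001,0.01,-0.36],"angular":[0,0,0.047],"grip":1},
    {"travel":[0.001,0.01,-0.36],"angular":[0,0,0.047],"grip":1}
  ]
}}

```text
time: 1.98
ee_pos: [0.5059, -0.1668, 0.1342]
tcp_rot: [-179.9, 0.0, 42.4]
wrist_force: [0.5, -0.5, 0.8]
opening: 0.0855
grasp_force: 0.0
```

```bash
python3 - <<'E'
from h import *
from workcell import monitor
o=monitor.get_obs();R=Ro.from_euler('xyz',o['tcp_rot'],degrees=True).as_matrix()
print(o['ee_pos'],o['tcp_rot'],R.T@(np.array([.5073,-.1650,.08])-o['ee_pos']))
E
```

```text
[ 0.50592601 -0.16684928  0.13416619] [-1.79936467e+02  4.79953528e-02  4.23725581e+01] [ 0.00230676 -0.00038015  0.05416473]
```

>>> {"method": "carry_out", "body": {
  "plan": [
    {"travel":[0.005,0.006,-0.07],"angular":[0,0,0.005],"grip":1},
    {"travel":[0.005,0.006,-0.14],"angular":[0,0,0.005],"grip":1},
    {"travel":[0.005,0.006,-0.2],"angular":[0,0,0.005],"grip":1},
    {"travel":[0.005,0.006,-0.25],"angular":[0,0,0.005],"grip":1},
    {"travel":[0.005,0.006,-0.285],"angular":[0,0,0.005],"grip":1},
    {"travel":[0.005,0.006,-0.285],"angular":[0,0,0.005],"grip":1},
    {"travel":[0.005,0.006,-0.285],"angular":[0,0,0.005],"grip":1}
  ]
}}

```text
time: 2.57
ee_pos: [0.5088, -0.1645, 0.05]
tcp_rot: [179.9, -0.0, 42.6]
wrist_force: [1.3, -0.8, -0.2]
opening: 0.0854
grasp_force: 0.0
```

```bash
python3 - <<'E'
from h import *
from workcell import monitor,cams
o=monitor.get_obs();R=Ro.from_euler('xyz',o['tcp_rot'],degrees=True).as_matrix()
print(o['ee_pos'],o['tcp_rot'],R.T@(np.array([.5073,-.1650,.08])-o['ee_pos']))
c=cams.camera('wrist');cv2.imwrite('pics/w2.png',c['frame'][...,::-1])
E
```

```text
[ 0.50883549 -0.16453384  0.05000079] [ 1.79945218e+02 -2.64866643e-02  4.25870629e+01] [-0.00143209 -0.00066718 -0.03000053]
```

View pics/w2.png

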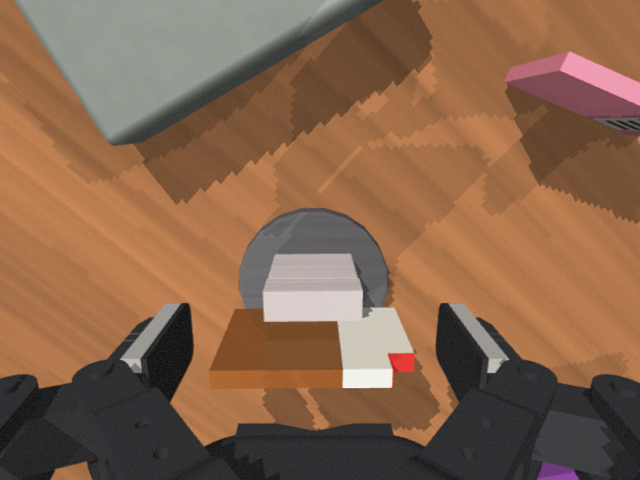

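The wrist view shows the plate centred between the open pads, left edge at (210,380) and right edge at (413,360). I'll close on it.

>>> {"method": "carry_out", "body": {
  "plan": [
    {"travel":[0,0,0],"angular":[0,0,0],"grip":-1},
    {"travel":[0,0,0],"angular":[0,0,0],"grip":-1},
    {"travel":[0,0,0],"angular":[0,0,0],"grip":-1},
    {"travel":[0,0,0],"angular":[0,0,0],"grip":-1},
    {"travel":[0,0,0],"angular":[0,0,0],"grip":-1},
    {"travel":[0,0,0],"angular":[0,0,0],"grip":-1},
    {"travel":[0,0,0],"angular":[0,0,0],"grip":-1},
    {"travel":[0,0,0],"angular":[0,0,0],"grip":-1}
  ],
  "grip_force": 40
}}

```text
time: 3.28
ee_pos: [0.509, -0.1642, 0.0502]
tcp_rot: [179.9, -0.0, 42.6]
wrist_force: [-1.7, 1.5, 5.1]
opening: 0.0596
grasp_force: 42.4
```

>>> {"method": "carry_out", "body": {
  "plan": [
    {"travel":[0,0,0.03],"angular":[0,0,0],"grip":-1},
    {"travel":[0,0,0.06],"angular":[0,0,0],"grip":-1},
    {"travel":[0,0,0.1],"angular":[0,0,0],"grip":-1},
    {"travel":[0,0,0.2],"angular":[0,0,0],"grip":-1},
    {"travel":[0,0,0.32],"angular":[0,0,0],"grip":-1},
    {"travel":[0,0,0.44],"angular":[0,0,0],"grip":-1},
    {"travel":[0,0,0.56],"angular":[0,0,0],"grip":-1},
    {"travel":[0,0,0.67],"angular":[0,0,0],"grip":-1}
  ]
}}

```text
time: 3.95
ee_pos: [0.5082, -0.1639, 0.2535]
tcp_rot: [179.9, -0.1, 42.6]
wrist_force: [0.4, -0.8, -0.4]
opening: 0.059
grasp_force: 43.2
```

```bash
python3 - <<'E'
from h import *
from workcell import monitor,cams
o=monitor.get_obs();print(o['q'])
c=cams.camera('wrist');cv2.imwrite('pics/w3.png',c['frame'][240:,80:560,::-1])
E
```

```text
[-1.78773050e+01  2.90199889e+00  9.13586313e+00  9.61084007e+01
  1.60240895e-03  1.19505112e+02]
```

View pics/w3.png

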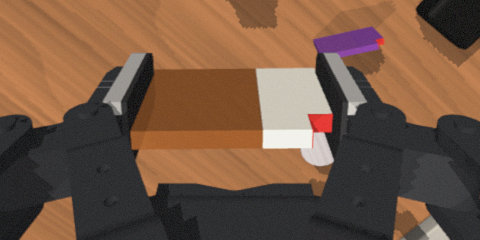

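The plate is held squarely: amber to the left, frosted notch end to the right, clear of the stand. Next I'll yaw about +134° so the labelled face points outward.

>>> {"method": "carry_out", "body": {
  "plan": [
    {"travel":[0,0.05,0],"angular":[0,0,0.235],"grip":-1},
    {"travel":[0,0.1,0],"angular":[0,0,0.47],"grip":-1},
    {"travel":[0,0.15,0],"angular":[0,0,0.705],"grip":-1},
    {"travel":[0,0.2,0],"angular":[0,0,0.94],"grip":-1}
  ]
}}

```text
time: 4.33
ee_pos: [0.5084, -0.1035, 0.2511]
tcp_rot: [179.9, -0.0, 69.9]
wrist_force: [-0.2, -0.0, -1.0]
opening: 0.0593
grasp_force: 43.1
```

>>> {"method": "carry_out", "body": {
  "plan": [
    {"travel":[0,0.05,0],"angular":[0,0,0.235],"grip":-1},
    {"travel":[0,0.1,0],"angular":[0,0,0.47],"grip":-1},
    {"travel":[0,0.15,0],"angular":[0,0,0.705],"grip":-1},
    {"travel":[0,0.2,0],"angular":[0,0,0.94],"grip":-1}
  ]
}}

```text
time: 4.67
ee_pos: [0.5084, -0.0433, 0.2511]
tcp_rot: [179.9, 0.0, 96.8]
wrist_force: [0.2, 0.3, -0.1]
opening: 0.0591
grasp_force: 43.1
```

>>> {"method": "carry_out", "body": {
  "plan": [
    {"travel":[0,0,0],"angular":[0,0,0.235],"grip":-1},
    {"travel":[0,0,0],"angular":[0,0,0.47],"grip":-1},
    {"travel":[0,0,0],"angular":[0,0,0.705],"grip":-1},
    {"travel":[0,0,0],"angular":[0,0,0.94],"grip":-1}
  ]
}}

```text
time: 5.0
ee_pos: [0.5084, -0.0438, 0.2511]
tcp_rot: [179.9, 0.0, 123.8]
wrist_force: [0.1, 0.3, -0.6]
opening: 0.0587
grasp_force: 43.1
```

>>> {"method": "carry_out", "body": {
  "plan": [
    {"travel":[0,0,0],"angular":[0,0,0.235],"grip":-1},
    {"travel":[0,0,0],"angular":[0,0,0.47],"grip":-1},
    {"travel":[0,0,0],"angular":[0,0,0.705],"grip":-1},
    {"travel":[0,0,0],"angular":[0,0,0.94],"grip":-1}
  ]
}}

```text
time: 5.33
ee_pos: [0.5084, -0.044, 0.2511]
tcp_rot: [180.0, 0.1, 150.7]
wrist_force: [0.7, -0.5, 0.2]
opening: 0.0591
grasp_force: 43.1
```

>>> {"method": "carry_out", "body": {
  "plan": [
    {"travel":[0,0,0],"angular":[0,0,0.235],"grip":-1},
    {"travel":[0,0,0],"angular":[0,0,0.47],"grip":-1},
    {"travel":[0,0,0],"angular":[0,0,0.705],"grip":-1},
    {"travel":[0,0,0],"angular":[0,0,0.9],"grip":-1},
    {"travel":[0,0,0],"angular":[0,0,0.9],"grip":-1},
    {"travel":[0,0,0],"angular":[0,0,0.9],"grip":-1}
  ]
}}

```text
time: 5.83
ee_pos: [0.5085, -0.044, 0.2507]
tcp_rot: [180.0, 0.1, 175.9]
wrist_force: [0.2, -0.6, -0.6]
opening: 0.0591
grasp_force: 43.1
```

```bash
python3 -c "
from workcell import monitor
o=monitor.get_obs();print(o['time'],o['ee_pos'],o['tcp_rot'],o['q'],o['opening'])"
```

```text
5.8333 [ 0.50851827 -0.04402098  0.25066677] [1.79999703e+02 5.46546702e-02 1.75938147e+02] [-4.94821158e+00 -3.25030628e-01  5.53424274e+00  9.58046298e+01
  1.14290746e-03 -8.86358229e-01] 0.05912907491209981
```

>>> {"method": "carry_out", "body": {
  "plan": [
    {"travel":[0.03,0,0],"angular":[-0.016,-0.235,0],"grip":-1},
    {"travel":[0.06,0,0],"angular":[-0.033,-0.47,0],"grip":-1},
    {"travel":[0.09,0,0],"angular":[-0.05,-0.705,0],"grip":-1},
    {"travel":[0.1,0,0],"angular":[-0.066,-0.94,0],"grip":-1}
  ]
}}

```text
time: 6.17
ee_pos: [0.5396, -0.044, 0.2511]
tcp_rot: [180.0, 27.4, 175.9]
wrist_force: [-0.9, -0.5, 0.6]
opening: 0.0592
grasp_force: 43.3
```

>>> {"method": "carry_out", "body": {
  "plan": [
    {"travel":[0.03,0,0],"angular":[-0.016,-0.235,0],"grip":-1},
    {"travel":[0.06,0,0],"angular":[-0.033,-0.47,0],"grip":-1},
    {"travel":[0.09,0,0],"angular":[-0.05,-0.705,0],"grip":-1},
    {"travel":[0.1,0,0],"angular":[-0.066,-0.94,0],"grip":-1},
    {"travel":[0.1,0,0],"angular":[-0.066,-0.94,0],"grip":-1}
  ]
}}

```text
time: 6.58
ee_pos: [0.5646, -0.0436, 0.2399]
tcp_rot: [179.9, 53.7, 175.9]
wrist_force: [-2.5, 0.7, -4.6]
opening: 0.0592
grasp_force: 43.3
```

```bash
python3 -c "
from workcell import monitor
o=monitor.get_obs();print(o['time'],o['ee_pos'],o['tcp_rot'],o['q'],o['opening'])"
```

```text
6.5833 [ 0.56463819 -0.04364788  0.23985336] [179.90671259  53.68425286 175.87960761] [ -4.6859023  -43.69701987 -45.04834978  34.96629436   0.54895162
  -0.33492641] 0.059174114786182126
```

Joint 2 is near its limit (−44°), so the wrist can't fold in any closer. I'll swing the tool azimuth to the side so the wrist sits further out, then finish levelling.

>>> {"method": "carry_out", "body": {
  "plan": [
    {"travel":[0,0,0],"angular":[0,0,0.2],"grip":-1},
    {"travel":[0.02,0,0],"angular":[0,0,0.4],"grip":-1},
    {"travel":[0.04,0,0],"angular":[0,0,0.6],"grip":-1},
    {"travel":[0.05,0,0],"angular":[0,0,0.8],"grip":-1},
    {"travel":[0.05,0,0],"angular":[0,0,1.0],"grip":-1},
    {"travel":[0.05,0,0],"angular":[0,0,1.0],"grip":-1}
  ]
}}

```text
time: 7.08
ee_pos: [0.5847, -0.0458, 0.2515]
tcp_rot: [179.8, 53.9, -155.4]
wrist_force: [0.4, -0.5, -1.2]
opening: 0.0592
grasp_force: 43.3
```

>>> {"method": "carry_out", "body": {
  "plan": [
    {"travel":[0,0,0],"angular":[0,0,0.2],"grip":-1},
    {"travel":[0,0,0],"angular":[0,0,0.4],"grip":-1},
    {"travel":[0,0,0],"angular":[0,0,0.6],"grip":-1},
    {"travel":[0,0,0],"angular":[0,0,0.8],"grip":-1},
    {"travel":[0,0,0],"angular":[0,0,1.0],"grip":-1},
    {"travel":[0,0,0],"angular":[0,0,1.0],"grip":-1}
  ]
}}

```text
time: 7.58
ee_pos: [0.5849, -0.045, 0.2473]
tcp_rot: [179.4, 53.8, -127.0]
wrist_force: [-0.2, -0.6, -0.7]
opening: 0.0593
grasp_force: 43.4
```

```bash
python3 -c "
from workcell import monitor
from h import *
o=monitor.get_obs();print(o['time'],o['ee_pos'],o['tcp_rot'],o['q'],o['opening'],o['wrist_force']);R=Ro.from_euler('xyz',o['tcp_rot'],degrees=True).as_matrix();print(R)
d=R[:,2];l=-R[:,0];ax=np.cross(l,[0,0,1]);print('level rotvec/0.5',ax/np.linalg.norm(ax)*np.arccos(l[2])/.5)"
```

```text
7.5833 [ 0.58486079 -0.04503963  0.2473115 ] [ 179.38890524   53.7598342  -126.9818303 ] [-26.17955711  -6.35868274 -13.40919532  69.56331582  52.58049358
 -72.87164456] 0.05927275881551801 [-0.19590717 -0.59771626 -0.72489754]
[[-0.35562598 -0.80395561  0.47663985]
 [-0.47224313  0.59465589  0.6506695 ]
 [-0.80654608  0.00630509 -0.5911376 ]]
level rotvec/0.5 [ 1.01053161 -0.76098788  0.        ]
```

>>> {"method": "carry_out", "body": {
  "plan": [
    {"travel":[0,0,0],"angular":[0.18,-0.136,0],"grip":-1},
    {"travel":[0,0,0],"angular":[0.36,-0.272,0],"grip":-1},
    {"travel":[0,0,0],"angular":[0.54,-0.408,0],"grip":-1},
    {"travel":[0,0,0],"angular":[0.72,-0.544,0],"grip":-1},
    {"travel":[0,0,0],"angular":[0.9,-0.68,0],"grip":-1},
    {"travel":[0,0,0],"angular":[1.0,-0.75,0],"grip":-1},
    {"travel":[0,0,0],"angular":[1.0,-0.75,0],"grip":-1},
    {"travel":[0,0,0],"angular":[1.0,-0.75,0],"grip":-1}
  ]
}}

```text
time: 8.25
ee_pos: [0.6067, -0.057, 0.2431]
tcp_rot: [179.9, 85.9, -128.5]
wrist_force: [1.2, -1.7, -0.4]
opening: 0.0591
grasp_force: 43.4
```

```bash
python3 -c "
from workcell import monitor,cams
from h import *
o=monitor.get_obs();print(o['time'],o['ee_pos'],o['tcp_rot'],o['q'],o['opening'],o['wrist_force']);R=Ro.from_euler('xyz',o['tcp_rot'],degrees=True).as_matrix();print(R)
L=o['ee_pos']+R@[-.003,.0165,-.010];print('label',L,'shift/0.3',(np.array([.5835,-.0296,.215])-L)/.3)
for n in('top','scene'):
  c=cams.camera(n);u,v=map(int,proj(c,L));print(n,u,v,proj(c,[.5835,-.0296,.03]));np.savez(n+'4.npz',**c)
  globals()[n]=cv2.resize(c['frame'][v-40:v+40,u-40:u+40],(400,400),interpolation=cv2.INTER_CUBIC)
cv2.imwrite('pics/f1.png',np.hstack([top,scene])[...,::-1])
"
```

```text
8.25 [ 0.60667052 -0.05704592  0.24309716] [ 179.93694085   85.87955346 -128.49074455] [-31.82895805  -9.92088215 -40.68966356   1.31519668  82.22542923
 -31.84180176] 0.059141516497672464 [ 1.19578172 -1.68466945 -0.42177447]
[[-4.47207001e-02 -7.83391456e-01  6.19917644e-01]
 [-5.62402708e-02  6.21528616e-01  7.81370086e-01]
 [-9.97415205e-01  7.90810919e-05 -7.18533424e-02]]
label [ 0.58767955 -0.05443568  0.24680924] shift/0.3 [-0.01393183  0.08278561 -0.10603081]
top 337 240 [324.44854365 247.50827595]
scene 296 172 [307.33424303 252.28062399]
```

View pics/f1.png

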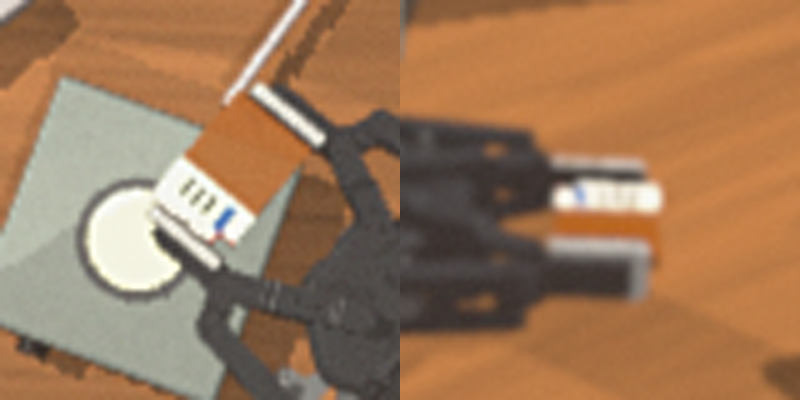

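The top view shows the label face up, with its print and blue band at about (200,200) in the crop, right of the window at (135,240). Joint 5 is near its limit, so I'll reduce the azimuth a little and move over the window.

>>> {"method": "carry_out", "body": {
  "plan": [
    {"travel":[0,0.03,-0.02],"angular":[0,0,-0.15],"grip":-1},
    {"travel":[0,0.06,-0.04],"angular":[0,0,-0.3],"grip":-1},
    {"travel":[0,0.06,-0.06],"angular":[0,0,-0.45],"grip":-1},
    {"travel":[0,0.06,-0.06],"angular":[0,0,-0.5],"grip":-1},
    {"travel":[0,0.06,-0.06],"angular":[0,0,-0.5],"grip":-1},
    {"travel":[0,0.06,-0.06],"angular":[0,0,-0.5],"grip":-1}
  ]
}}

```text
time: 8.85
ee_pos: [0.6065, -0.0391, 0.2249]
tcp_rot: [-176.8, 85.9, -139.4]
wrist_force: [0.3, -0.4, 0.6]
opening: 0.0589
grasp_force: 43.3
```

```bash
cat > chk.py <<'E'
from workcell import monitor
from h import *
o=monitor.get_obs();print(o['time'],o['ee_pos'],o['tcp_rot'],o['q'],o['wrist_force']);R=Ro.from_euler('xyz',o['tcp_rot'],degrees=True).as_matrix()
L=o['ee_pos']+R@[-.003,.0165,-.010];print('label',L,'tilt',np.degrees(np.arccos(-R[2,0])),'shift/0.3',(np.array([.5835,-.0296,.205])-L)/.3)
E
python3 chk.py
```

```text
8.85 [ 0.60654217 -0.03911202  0.22485494] [-176.8049784    85.85623588 -139.36310433] [-27.78235955 -18.65097154 -56.3749097  -27.93362946  64.89445149
  -9.11224042] [ 0.25177749 -0.39634611  0.59036116]
label [ 0.58875367 -0.03193446  0.22850211] tilt 4.143764123793102 shift/0.3 [-0.01751223  0.00778153 -0.07834038]
```

>>> {"method": "carry_out", "body": {
  "plan": [
    {"travel":[-0.018,0.008,-0.03],"angular":[0,0,0],"grip":-1},
    {"travel":[-0.018,0.008,-0.03],"angular":[0,0,0],"grip":-1},
    {"travel":[-0.018,0.008,-0.03],"angular":[0,0,0],"grip":-1},
    {"travel":[-0.018,0.008,-0.03],"angular":[0,0,0],"grip":-1},
    {"travel":[-0.018,0.008,-0.03],"angular":[0,0,0],"grip":-1}
  ]
}}

```text
time: 9.27
ee_pos: [0.6012, -0.0376, 0.2147]
tcp_rot: [-176.3, 85.9, -139.0]
wrist_force: [-0.9, 0.2, -0.4]
opening: 0.0589
grasp_force: 43.3
```

```bash
cat >> chk.py <<'E'
from workcell import cams
c=cams.camera('top');print('label px',proj(c,L),'window px',proj(c,[.5835,-.0296,.03]))
f=c['frame'][170:320,224:424];cv2.imwrite('pics/f2.png',cv2.resize(f,(800,600),interpolation=cv2.INTER_CUBIC)[...,::-1])
E
python3 chk.py
```

```text
9.2667 [ 0.60117991 -0.03759314  0.21474653] [-176.32136997   85.88432788 -138.9531153 ] [-27.91624818 -18.40378071 -57.59106109 -29.44578887  64.95737731
  -9.10543633] [-0.89151577  0.15406613 -0.39141201]
label [ 0.58339769 -0.03039261  0.21837904] tilt 4.115672123524576 shift/0.3 [ 0.00034103  0.00264203 -0.0445968 ]
label px [326.02740471 242.97307957] window px [324.44854365 247.50827595]
```

View pics/f2.png

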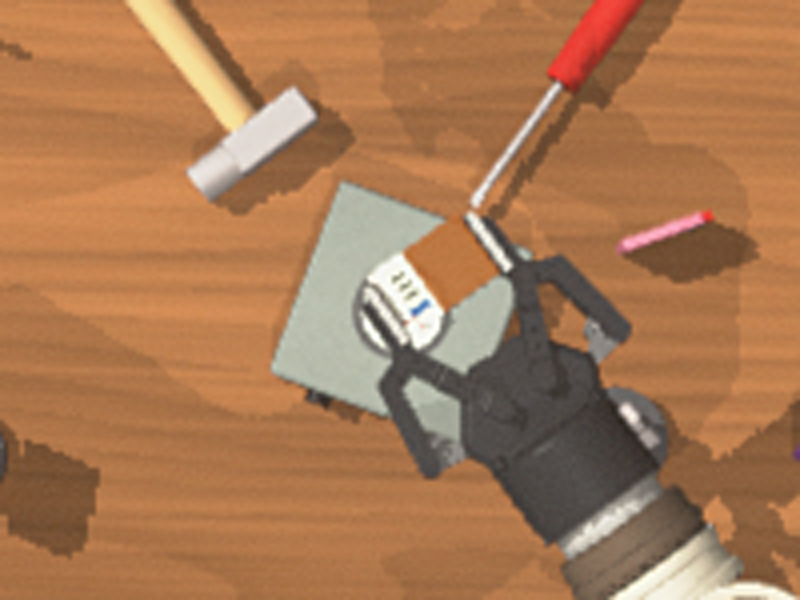

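The label (crop (410,293), full image about (326.5,243)) is where I predicted it, centred over the window, face up and clear of everything. Measured tilt is 4° and it sits about 19 cm above the window. I'm handing in.

```bash
python3 -c "
from workcell import ticket;print(ticket.job_done())"
```

```text
the job is handed in; nothing more can be done
None
```

The job is handed in at about 9 s: the arm holds the amber plate label up, about 4° off level, centred over the lit window to about 1 mm and about 19 cm above it, with the green plate left in its stand and no contact with other things seen.

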